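# Seat a grinding wheel's spindle in the truing stand

## Robot

A 6-joint arm with a two-finger parallel gripper is mounted at the origin on a cart in front of the work surface, level with it; the furniture and walls round the work are solid. World frame = base frame: x ahead of the robot, y to its left, z up, the work surface at z = 0. Lengths are in mm, angles in rad, forces in N, time in s.
With the tool pointing down it reaches from about 350 to 875 mm from the base axis. Payload 4.2 kg.
Tool frame: the origin (TCP) lies where the fingers leave the gripper's body, on its centre line; the fingertips stand 73 mm ahead of it and the grasp point (between the pads) lies 54 mm ahead of it; z points along the fingers, y is the line along which they close (so a half turn about z gives the same grasp; the last joint's range is limited). The gripper opens to 85 mm and grips with 20 to 120 N. Pads are 22 mm wide; open, the fingers measure 114 mm over their backs; the gripper's body (76 mm by 85 mm) begins 54 mm behind the grasp point. The pads swing forward as they close: fully open they stand 13 mm farther back than shut.
Start: joints at [-1.025, 0.385, 0.008, 0, -1.194, -0.259], TCP at [176.819, -599.445, 303.912] pointing down, gripper open.
Joint ranges: [-3.14, 3.14], [-1.21, 2.06], [-1.07, 1.41], [-3.16, 2.05], [-2.99, -0.16], [-3.1, 3.1]. Speed limits (rad/s): [2.79, 2.79, 3.14, 3.14, 3.14, 3.14].

## Interface

Orientations are given as [roll, pitch, yaw] about the fixed x, y, z axes, in that order (R = Rz(yaw) Ry(pitch) Rx(roll)).
In Python, from rig import r gives the robot as it stands.
- The arm moves only by the tool drive_tool, never from a script. Its argument "series" is a list that holds one entry, the list of rows, each a list of 4 numbers: the shift along the tool's x, y, z in mm, then the turn about the tool's z in rad. A call has 1 to 20 rows; each row shifts and turns the commanded pose from where the row before left it, along the tool's axes as they then stand; what a row does not reach is not made up. A row lasts 1/12 s, in which the tool goes at most 41.7 mm and 7.16 degrees, less where a joint would pass 70% of its speed; a pose out of reach is approached as far as the arm can. A call with a gripper value outside its range is refused whole. "gripper" is the closure, from -1 (fully open) to 1 (shut), set as the call begins (left out, the last holds). The fingers move at their own pace and stop on an object; the grip force is fixed at half the most. Time passes only in rows, so rows that do not move let the fingers close. It gives the time, the measured TCP pose, the force, the opening and the grip force at its end, in the units of the state.
- r.read_state(): the state, without advancing time (a new reading comes with each control period).
- r.capture(name): name is "scene" or "top" or "wrist"; returns a dict with "img" (480x640x3 uint8, red, green, blue), "depth" (480x640 float32, mm along the optical axis (not along the pixel's ray), 0 where there is no reading), "fx", "fy", "cx", "cy" (pixels), "T" (4x4, takes a point from camera to world coordinates); the wrist camera has in their place "T_tool_cam" (4x4, takes a point from camera to tool coordinates, whose origin is the TCP and whose axes are the flange's). Camera axes: x right, y up, looking along -z (the intrinsics and any distortion apply to the point x, -y, -z); pixel columns grow to the right and rows downward; lengths in mm; the calibration is good to about 2 mm. The wrist camera is an equidistant fisheye: a pixel r from the principal point sees the ray r / f radians off the axis. A picture is of the moment at which its call begins: read the wrist's pose just before it.
- r.job_done(): hands the job in; it is judged then, once.
The state is a dict: "t": time; "joints": joint angles; "joint_velocities": joint speeds; "effort": joint torques, N m; "eef_pos": TCP position; "tool_rot": TCP orientation; "wrist_force": force on the tool from outside, world axes, zero at the start; "torque": the same for the moment, N m; "finger_gap": opening from 0.0 (shut) to 1.0 (fully open); "gripper_force": force on a finger pad.
Only numpy, scipy, OpenCV 4.12 (cv2) and the standard library are available. Lean on these libraries where they do the work, as an engineer would, in place of code of your own. Each camera call takes 0.05 s, during which the arm holds its last target. There are 200 camera calls.

## Task

Lift the grinding wheel by its stone out of the wooden rack and lower its spindle into the two open slots of the steel truing stand, feeling gently for the slots, then press it down past the spring keepers until both ends rest evenly on the slot bottoms and let go. Press no harder than the keepers need, never ram or drop the spindle onto the stand, and leave the other things on the bench where they are.

Things in the scene. Friction and masses are not known exactly. Their poses are not given: they have to be found in the camera images.
- wheel: Grinding wheel, 0.25 kg: grey stone disc 72 mm in diameter, 18 mm thick, on the middle of a steel axle 10 mm in diameter, 160 mm long. Origin at the axle's middle, y along the axle; ends alike. Flanges 18 mm in diameter reach 13 mm, brass collars (16 mm) 52 to 57 mm either side of it. Pinch the disc's flat faces from above, over the axle. Starts level in the rack, middle 52 mm above the bench
- end_a (a point): Point on the axle's centre line 75 mm from the middle, at the wheel's +y end
- end_b (a point): Point on the axle's centre line 75 mm from the middle, at the wheel's -y end
- rack: Wooden storage rack, fixed: board 70 x 175 x 12 mm with two V-shaped rests 67 mm either side of the middle, open upward. Origin at the centre of its underside, y along the spindle that lies in it (same yaw as the wheel at the start)
- stand: Steel truing stand, fixed: grey base plate 130 x 190 x 10 mm, origin at the centre of its underside, z up, y along the seated axle. Its head carries two upright cheeks, plates 10 mm thick and 80 mm long along x, inner faces 62 mm either side of the middle, each with a slot open upward. Spindle and stand may not press on each other with more than 35 N
- stand_top (a point): Point on the base's z axis at the height of the cheeks' flat tops, 83 mm above the bench. The head is clamped somewhere along a cross slide: both slots together stand up to 14 mm ahead of or behind this point along the stand's x. No reported pose tells this offset: see it, or feel for it by sliding the axle lightly across the cheek tops until it drops in
- stand_seat (a point): Point on the base's z axis at 62 mm, the height of a seated axle's centre line (shifted along x like stand_top). The slots are 12 mm wide, lips rounded 1.5 mm, flat bottoms 57 mm above the bench
- keeper_left (a joint): Brass spring keeper in the slot at the stand's +y: 0 when sprung out from the slot's front wall, grows to about 0.003 m as the axle pushes it back. The axle first comes to rest on both keepers with its centre line about 75 mm above the bench; its own weight does not pass them, about 10 to 20 N straight down in all does, and they spring back over it
- keeper_right (a joint): The same keeper in the slot at the stand's -y
- film_can: Black film can, 34 mm in diameter, 48 mm high, a bystander; origin at the centre of its underside
- alu_lid: Aluminium lid, 44 mm in diameter, 13 mm high, a bystander; origin at the centre of its underside

How it is judged (in metres and radians):
On the way:
1. the wheel is lifted out of the rack in the gripper (z of wheel in the frame of rack above 0.075 m and contact force between the fingers and wheel above 2 N), for 0.2 s.
At the end, for the whole second after the job is handed in: Both ends of the spindle lie on the bottoms of the stand's two slots, under the keepers: each end's centre line 62 mm (+2, -3) above the base's underside, within 18 mm of the base's middle along x, the wheel centred between the cheeks within 8 mm, at rest and released (z of end_a in the frame of stand between 0.059 and 0.064 m and z of end_b in the frame of stand between 0.059 and 0.064 m and x of end_a in the frame of stand between -0.018 and 0.018 m and x of end_b in the frame of stand between -0.018 and 0.018 m and y of wheel in the frame of stand between -0.008 and 0.008 m and linear speed of wheel below 0.02 m/s and contact force between the fingers and wheel below 0.1 N); the robot touches nothing.
It fails at once if the spindle and the stand press on each other with more than 35 N (rammed or dropped) (contact force between wheel and stand above 35 N).
It fails at once if the film can is pushed more than 20 mm (distance of film_can from where it was at the start of the episode above 0.02 m).
It fails at once if the aluminium lid is pushed more than 20 mm (distance of alu_lid from where it was at the start of the episode above 0.02 m).
It also fails if it takes over 72 s, if anything falls off the work surface, if the arm or the gripper's body presses on something with over 40 N, if the wrist force passes 120 N, or if a joint passes its speed limit or range.

## Working session

There is one attempt and no reset: what is moved stays moved. The work goes in short steps, Python scripts to look and compute and a tool call to move; the robot and the scene stay as the last step left them, time stands still between calls to the robot, and variables do not carry over. Pictures are saved under pics/ and viewed, at most 10 in all, crops included, and the job is handed in when it is done.

Besides the shell and the picture viewer there is one more tool, called after ">>>" in YAML: its name, and indented under it one key for each argument. drive_tool: Moves the arm, as the interface text tells. Its arguments: {"type":"object","properties":{"series":{"type":"array"},"gripper":{"type":"number"}},"required":["series"]}

```bash
mkdir -p pics; cat > h.py <<'E'
from rig import r
import numpy as np, cv2
def world(c,name=None):
    d=c['depth']; v,u=np.mgrid[0:480,0:640]
    x=(u-c['cx'])/c['fx']*d; y=-(v-c['cy'])/c['fy']*d
    P=np.stack([x,y,-d,np.ones_like(d)],-1)
    W=P@np.array(c['T']).T
    W[d==0]=np.nan
    return W[...,:3]
E
python3 - <<'E'
from h import *
s=r.read_state(); print({k:np.round(v,3) for k,v in s.items()})
for n in('top','scene'):
    c=r.capture(n); cv2.imwrite(f'pics/{n}1.png',c['img'][...,::-1]); np.savez(f'{n}1.npz',**{k:c[k] for k in c})
    print(n,np.round(c['T'],3).tolist(),[c[k] for k in c if k not in('img','depth','T')])
E
```

```text
{'t': np.float64(0.0), 'joints': array([-1.025,  0.386,  0.007, -0.   , -1.194, -0.259]), 'joint_velocities': array([-0.001,  0.   , -0.001, -0.   ,  0.001,  0.001]), 'effort': array([ 1.0000e-03, -3.9228e+01,  1.8840e+01,  4.1860e+00, -5.0000e-03,
       -0.0000e+00]), 'eef_pos': array([ 176.72 , -599.052,  302.802]), 'tool_rot': array([ 3.139, -0.   , -2.855]), 'wrist_force': array([ 0.748, -0.105, -0.652]), 'torque': array([ 0.025, -0.01 ,  0.044]), 'gripper_force': np.float64(0.0), 'finger_gap': np.float64(0.998)}
top [[0.013, 0.988, -0.155, 347.409], [-1.0, 0.011, -0.012, -43.176], [-0.01, 0.155, 0.988, 989.945], [0.0, 0.0, 0.0, 1.0]] [473.83212782775047, 473.83212782775047, 322.6896409870016, 244.00021566551558]
scene [[-0.898, 0.285, -0.336, 71.973], [-0.44, -0.556, 0.705, 832.473], [0.014, 0.781, 0.624, 878.42], [0.0, 0.0, 0.0, 1.0]] [580.7910106517021, 580.7910106517021, 310.8024747046055, 237.17909464507622]
```

View pics/top1.png

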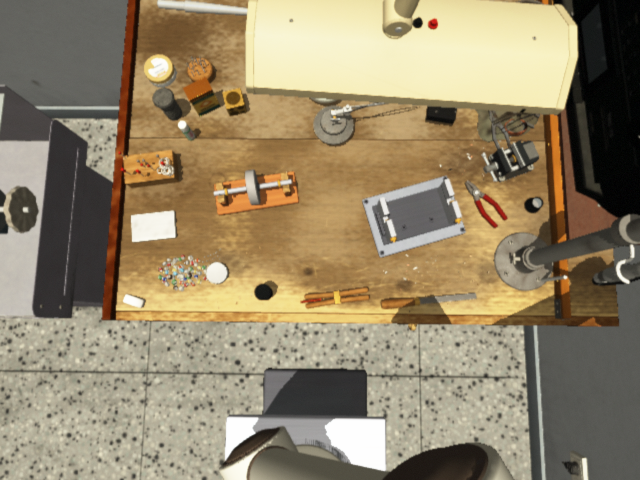

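View pics/scene1.png

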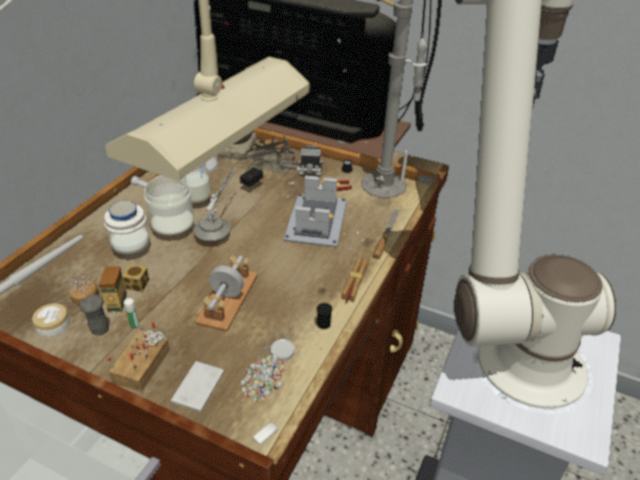

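The top view shows the wheel in its rack around (252,187), the stand around (414,215) with slots in its two cheeks, the film can at (264,292) and the lid at (217,273). The scene view shows the same layout, with the lamp beyond and above the work.

```bash
cat > m.py <<'E'
from h import *
for n in('top','scene'):
    c=dict(np.load(n+'1.npz')); W=world(c); 
    if n=='top': c0=[W[187,252],W[215,414],W[292,264],W[273,217]]; print(np.round(c0,1))
    for nm,ctr,lo,hi,R in(('wheelstone',c0[0],63,95,60),('axle',c0[0],50,60,110),('rackboard',c0[0],9,16,110),('cheeks',c0[1],76,90,120),('base',c0[1],6,14,140),('lamp',[550,0,0],200,700,500)):
        m=(np.abs(W[...,2]-(lo+hi)/2)<(hi-lo)/2)&(np.hypot(W[...,0]-ctr[0],W[...,1]-ctr[1])<R)
        p=W[m]
        if len(p)<5: print(n,nm,len(p)); continue
        (cx,cy),(w,h),a=cv2.minAreaRect(p[:,:2].astype(np.float32))
        print(n,nm,len(p),'rect',np.round([cx,cy,w,h,a],1),'mean',np.round(p.mean(0),1),'z',np.round(np.percentile(p[:,2],[2,50,98]),1), 'min',np.round(p.min(0)),'max',np.round(p.max(0)))
c=dict(np.load('top1.npz'));a=c['img'][150:270,200:480,::-1]
cv2.imwrite('pics/crop.png',cv2.resize(a,None,fx=2.85,fy=2.85,interpolation=cv2.INTER_CUBIC))
E
python3 m.py
```

```text
[[ 601.1  108.4   86.2]
 [ 563.1 -221.7   18.5]
 [ 397.4   83.6   45.1]
 [ 437.2  186.9   12.1]]
top wheelstone 318 rect [608.6 112.5  66.3  19.9   9.1] mean [604.5 111.6  80.1] z [64.1 81.8 89.1] min [576.  99.  63.] max [642. 125.  92.]
top axle 525 rect [606.6 112.4  66.4 157.3  18.5] mean [607.8 112.7  55.6] z [50.7 55.8 59.5] min [573.  34.  50.] max [642. 191.  60.]
top rackboard 1468 rect [609.1 113.   70.5 174.6   9.7] mean [604.2 108.9  11.7] z [ 9.2 11.6 15.1] min [562.  22.   9.] max [657. 203.  16.]
top cheeks 422 rect [ 561.  -222.7   86.3  145.1   16.7] mean [ 563.6 -224.    82. ] z [76.4 82.4 85.9] min [ 500. -302.   76.] max [ 622. -142.   87.]
top base 2135 rect [ 569.8 -243.   130.2  235.1   16.9] mean [ 556.6 -217.4    9.8] z [ 6.5  9.7 13.7] min [ 475. -361.    6.] max [ 652. -114.   14.]
top lamp 42003 rect [ 494.9 -152.3  735.   624.8    6.2] mean [ 664.1 -169.4  326. ] z [220.9 304.  688.1] min [  96. -476.  200.] max [879. 120. 700.]
scene wheelstone 391 rect [606.4 113.9  66.7  22.    9. ] mean [603.2 116.6  77.8] z [64.1 77.9 90. ] min [573.  99.  63.] max [638. 129.  92.]
scene axle 483 rect [605.6 112.2 162.2  69.8  89.7] mean [605.  122.3  55.9] z [50.6 56.1 59.8] min [571.  31.  50.] max [641. 193.  60.]
scene rackboard 876 rect [607.5 114.4  72.  176.4   9.4] mean [591.3 135.   12.8] z [ 9.6 12.8 15.6] min [560.  23.   9.] max [642. 206.  16.]
scene cheeks 314 rect [ 558.7 -222.    85.8  155.3   17.1] mean [ 558.3 -216.4   82. ] z [76.3 82.4 87.1] min [ 496. -304.   76.] max [ 621. -140.   89.]
scene base 921 rect [ 566.2 -228.7  261.7  240.    29.7] mean [ 546.7 -196.7   10.9] z [ 6.3 11.2 13.9] min [ 432. -360.    6.] max [688. -88.  14.]
scene lamp 30731 rect [ 462.9 -187.   590.3  842.1   87.5] mean [407.6 -73.5 368.4] z [210.5 320.5 614.8] min [  50. -480.  200.] max [896. 124. 632.]
```

View pics/crop.png

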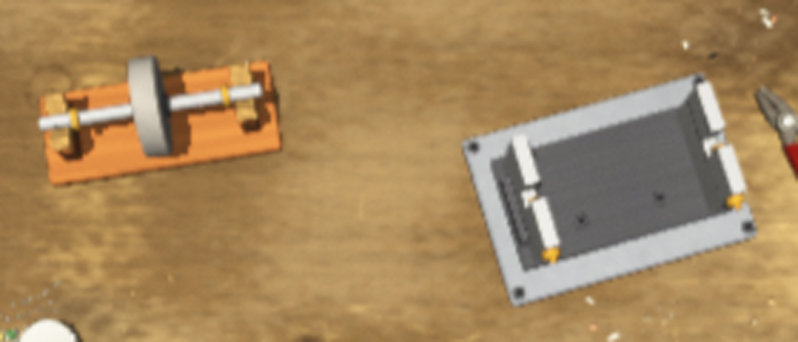

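```bash
cat > m2.py <<'E'
from h import *
c=dict(np.load('top1.npz')); W=world(c); T=c['T']
def ray(u,v,z):
    d=T[:3,:3]@np.array([(u-c['cx'])/c['fx'],-(v-c['cy'])/c['fy'],-1]); return T[:3,3]+d*(z-T[2,3])/d[2]
cr=lambda x,y:(200+(x+.5)/2.85-.5,150+(y+.5)/2.85-.5)
B=[ray(*cr(*p),10)[:2] for p in((473,147),(699,80),(747,228),(518,293))]
print('corners',np.round(B,1),'centre',np.mean(B,0),'sides',[np.linalg.norm(B[i]-B[i-1]) for i in range(4)])
for i,j in((0,1),(3,2)): d=B[i]-B[j]; print('yaw',np.degrees(np.arctan2(-d[0],d[1])))
for p in((530,197),(711,147)): print('slot',ray(*cr(*p),80)[:2])
for p in((45,124),(262,89)): print('axle end',ray(*cr(*p),54)[:2])
# 15mm deep in cheeks
yaw=np.radians(16.9); o=np.mean(B,0); R=np.array([[np.cos(yaw),np.sin(yaw)],[-np.sin(yaw),np.cos(yaw)]])
for n in('top','scene'):
    W=world(dict(np.load(n+'1.npz')))
    q=(W[...,:2]-o)@R.T
    for sg in(1,-1):
        m=(abs(W[...,2]-82.5)<3)&(abs(q[...,1]*sg-67)<9)&(abs(q[...,0])<70)
        x=np.sort(q[m][:,0]); h,_=np.histogram(x,np.arange(-60,61,4)); print(n,sg,'y',q[m][:,1].mean(),x[:2],x[-2:],h)
c2=dict(np.load('top1.npz'));W=world(c2)
for uv in((400,50),(300,90),(450,95),(420,104)): print('lamp',uv,np.round(W[uv[1],uv[0]]))
E
python3 m2.py
```

```text
corners [[ 593.7 -121.4]
 [ 647.  -290.6]
 [ 534.6 -322.8]
 [ 484.4 -154.2]] centre [ 564.91440106 -222.24747805] sides [np.float64(114.13655155500875), np.float64(177.3775640046286), np.float64(116.9151498207547), np.float64(175.92869472078596)]
yaw 17.48349674201565
yaw 16.587991409340344
slot [ 541.25044698 -154.90435798]
slot [ 577.81563897 -279.8940344 ]
axle end [596.35125362 187.9091274 ]
axle end [623.77098274  33.19775878]
top 1 y 68.0259163876784 [-41.02916911 -40.96746624] [38.23525918 38.50077061] [ 0  0  0  0  5 11 11 11 10 11 10 10  7  4  0  0  9 12  9 10 11  8 11 10
  7  0  0  0  0  0]
top -1 y -65.60616305676601 [-41.17386826 -41.14648794] [38.48281452 39.13901734] [ 0  0  0  0  3 11 11 10 10  9 11 12  8  2  0  0 10 11  9 12 10 10  9 12
  8  0  0  0  0  0]
scene 1 y 68.76298083507346 [-43.76075558 -42.76322019] [36.47733301 36.59423429] [0 0 0 0 8 8 6 6 5 4 7 5 3 0 0 2 6 5 4 2 4 4 7 6 2 0 0 0 0 0]
scene -1 y -65.40299723745213 [-42.90765057 -42.70197741] [36.99409892 37.26624099] [0 0 0 0 6 5 7 6 3 5 4 4 3 0 0 2 5 5 6 5 5 4 5 7 2 0 0 0 0 0]
lamp (400, 50) [ 760. -151.  310.]
lamp (300, 90) [708.   5. 278.]
lamp (450, 95) [ 706. -237.  271.]
lamp (420, 104) [ 699. -192.  250.]
```

```bash
python3 - <<'E'
from h import *
a=np.array([177,-599]);d=np.array([431,712])/832.
for n in('top','scene'):
    W=world(dict(np.load(n+'1.npz')))
    p=W-0; s=(p[...,:2]-a)@d; e=(p[...,0]-a[0])*d[1]-(p[...,1]-a[1])*d[0]
    for s0 in range(-100,900,100):
        m=(s>s0)&(s<=s0+100)&(e>-50)&(e<190)&(p[...,2]>130)
        if m.sum(): print(n,s0,m.sum(),'e',np.round(np.percentile(e[m],[1,50])),'z',np.round(np.percentile(p[m][:,2],[1,50,99])), 'px',np.argwhere(m)[0][::-1],np.argwhere(m)[-1][::-1])
for uv in((421,60),(421,120),(418,95),(390,160)): print(uv,np.round(W[uv[1],uv[0]]))
E
```

```text
top 100 60 e [153. 176.] z [132. 143. 177.] px [613 282] [614 285]
top 200 2924 e [107. 160.] z [137. 323. 395.] px [627 215] [600 285]
top 300 3 e [169. 172.] z [357. 358. 365.] px [616 222] [618 224]
top 700 1723 e [139. 172.] z [252. 281. 303.] px [311  55] [362 101]
top 800 3764 e [102. 152.] z [259. 302. 325.] px [256  17] [295  96]
scene -100 253 e [-46. -39.] z [337. 438. 503.] px [569   0] [543  73]
scene 0 1451 e [-48. -32.] z [276. 442. 505.] px [541   0] [531 112]
scene 100 167 e [34. 65.] z [134. 497. 511.] px [454   0] [421 131]
scene 200 2687 e [104. 158.] z [137. 342. 493.] px [399   0] [388 148]
scene 300 15 e [159. 169.] z [352. 462. 480.] px [396   7] [393  63]
scene 600 2 e [189. 189.] z [273. 275. 276.] px [236 131] [235 133]
scene 700 870 e [137. 170.] z [253. 280. 305.] px [194 129] [203 163]
scene 800 2273 e [ 99. 142.] z [258. 296. 326.] px [172 127] [178 180]
(421, 60) [ 408. -441.  369.]
(421, 120) [ 427. -599.  141.]
(418, 95) [ 404. -445.  282.]
(390, 160) [ 454. -443.   90.]
```

>>> drive_tool:
  series:
    - [[0,0,0,0.119],[-11.8,23.3,7,0],[-11.8,23.3,7,0],[-11.8,23.3,7,0],[-11.8,23.3,7,0],[-11.8,23.3,7,0],[-11.8,23.3,7,0],[-11.8,23.3,7,0],[-11.8,23.3,7,0],[-11.8,23.3,7,0],[-11.8,23.3,7,0],[-11.8,23.3,7,0],[-11.8,23.3,7,0],[0,0,0,0]]
  gripper: -1

```text
t: 1.27
eef_pos: [269.0, -296.9, 218.6]
tool_rot: [3.139, -0.002, -2.971]
wrist_force: [0.1, 0.6, -0.3]
finger_gap: 1.002
gripper_force: 0.0
```

>>> drive_tool:
  series:
    - [[-22,19.5,0,0],[-22,19.5,0,0],[-22,19.5,0,0],[-22,19.5,0,0],[-22,19.5,0,0],[-22,19.5,0,0],[-22,19.5,0,0],[-22,19.5,0,0],[-22,19.5,0,0],[-22,19.5,0,0],[-22,19.5,0,0],[-22,19.5,0,0],[-22,19.5,0,0],[-22,19.5,0,0],[-22,19.5,0,0],[-22,19.5,0,0],[-22,19.5,0,0],[-22,19.5,0,0],[0,0,0,0]]

```text
t: 2.85
eef_pos: [604.8, 115.3, 219.2]
tool_rot: [-3.142, 0.002, -2.971]
wrist_force: [0.4, -1.0, -0.0]
finger_gap: 0.999
gripper_force: 0.0
```

```bash
cat >> h.py <<'E'
def to(p,yaw=None):
    s=r.read_state(); y=s['tool_rot'][2]; d=np.array(p)-s['eef_pos']
    dy=0 if yaw is None else yaw-y
    print('pos',np.round(s['eef_pos'],1),'rot',np.round(s['tool_rot'],4),'t',round(s['t'],2),'F',np.round(s['wrist_force'],1))
    yy=y
    print('tool shift',np.round([np.cos(yy)*d[0]+np.sin(yy)*d[1],np.sin(yy)*d[0]-np.cos(yy)*d[1],-d[2]],1),'turn',round(-dy,4))
def wristpix(P,c,s):  # world -> pixel in the fisheye
    from scipy.spatial.transform import Rotation as Ro
    t=Ro.from_euler('xyz',s['tool_rot']).inv().apply(np.atleast_2d(P)-s['eef_pos'])
    M=np.linalg.inv(c['T_tool_cam']); q=t@M[:3,:3].T+M[:3,3]
    x,y,z=q[:,0],-q[:,1],-q[:,2]; rr=np.hypot(x,y); th=np.arctan2(rr,z)
    return np.c_[c['cx']+c['fx']*th*x/rr,c['cy']+c['fy']*th*y/rr]
def wristworld(c,s):
    from scipy.spatial.transform import Rotation as Ro
    v,u=np.mgrid[0:480,0:640]; a=(u-c['cx'])/c['fx'];b=(v-c['cy'])/c['fy']; th=np.hypot(a,b)+1e-9
    d=c['depth'].astype(float); k=np.tan(np.minimum(th,1.5))/th
    q=np.stack([a*k*d,-b*k*d,-d],-1); M=np.array(c['T_tool_cam'])
    w=Ro.from_euler('xyz',s['tool_rot']).apply((q@M[:3,:3].T+M[:3,3]).reshape(-1,3))+s['eef_pos']
    w[d.ravel()==0]=np.nan
    return w.reshape(480,640,3)
E
python3 - <<'E'
from h import *
to([608,113,137])
s=r.read_state(); c=r.capture('wrist'); print({k:np.round(c[k],3).tolist() for k in c if k not in('img','depth')})
W=wristworld(c,s); img=c['img'][...,::-1].copy()
for u in wristpix([[596.2,187,52],[608,113,52],[620,39,52],[608,113,88]],c,s): cv2.circle(img,tuple(int(k) for k in u),4,(0,0,255),1)
cv2.imwrite('pics/w1.png',img)
o=np.array([608,113])
for n,lo,hi,R in(('stone',66,84,55),('board',8,15,110),('axle',50,60,100)):
    m=(W[...,2]>lo)&(W[...,2]<hi)&(np.hypot(*(W[...,:2]-o).transpose(2,0,1))<R)
    p=W[m][:,:2].astype(np.float32)
    if len(p)>9: print(n,len(p),np.round(np.r_[sum([list(k) if hasattr(k,'__len__') else [k] for k in cv2.minAreaRect(p)],[])],1),p.mean(0))
E
```

```text
pos [604.8 115.3 219.2] rot [-3.1415e+00  2.4000e-03 -2.9708e+00] t 2.85 F [ 0.4 -1.  -0. ]
tool shift [-2.8 -2.8 82.2] turn 0
{'fx': 371.648, 'fy': 371.648, 'cx': 325.666, 'cy': 236.248, 'T_tool_cam': [[-0.0, 0.944, 0.329, 85.444], [1.0, 0.0, 0.0, 1.199], [0.0, 0.329, -0.944, -71.653], [0.0, 0.0, 0.0, 1.0]]}
stone 1167 [607.9 114.5  64.9  17.8   9.7] [593.2533  111.95029]
board 10242 [608.8 114.4  70.1 175.4   9.8] [599.5234  113.11958]
axle 4197 [601.6 113.3  56.3 159.6   9.6] [607.224    114.734406]
```

View pics/w1.png

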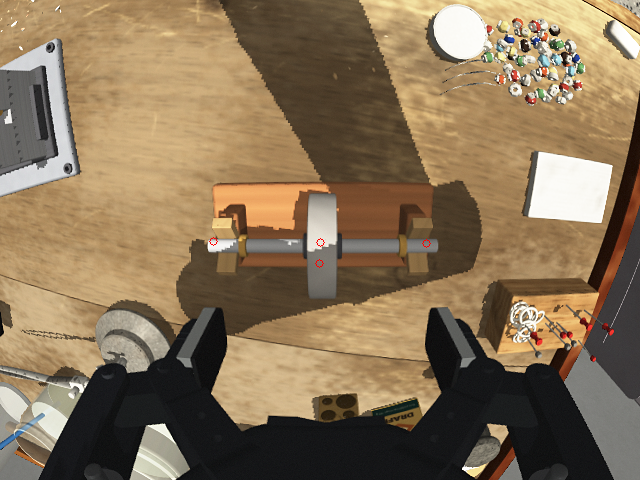

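The wrist view shows the wheel centred at about (320,245), and its axle ends fall close to my predicted circles. The refined middle is (608,114.4), yaw 9.7°.

>>> drive_tool:
  series:
    - [[-3,-1.5,0,0],[0,0,10,0],[0,0,10,0],[0,0,10,0],[0,0,10,0],[0,0,10,0],[0,0,10,0],[0,0,10,0],[0,0,8,0],[0,0,4,0],[0,0,0,0],[0,0,0,0]]

```text
t: 3.9
eef_pos: [604.9, 111.2, 137.8]
tool_rot: [-3.141, 0.0, -2.974]
wrist_force: [1.0, -0.6, -0.5]
finger_gap: 0.997
gripper_force: 0.0
```

>>> drive_tool:
  series:
    - [[0,0,0,0],[0,0,0,0],[0,0,0,0],[0,0,0,0],[0,0,0,0],[0,0,0,0],[0,0,0,0],[0,0,0,0],[0,0,0,0],[0,0,0,0],[0,0,0,0],[0,0,0,0]]
  gripper: 1

```text
t: 4.9
eef_pos: [604.9, 111.2, 138.4]
tool_rot: [3.142, 0.001, -2.973]
wrist_force: [-1.2, 0.8, 5.6]
finger_gap: 0.197
gripper_force: 60.7
```

>>> drive_tool:
  series:
    - [[0,0,-3,0],[0,0,-6,0],[0,0,-8,0],[0,0,-8,0],[0,0,-8,0],[0,0,-8,0],[0,0,-8,0],[0,0,-8,0],[0,0,-6,0],[0,0,0,0],[0,0,0,0],[0,0,0,0],[0,0,0,0]]

```text
t: 5.98
eef_pos: [604.4, 111.0, 200.2]
tool_rot: [-3.141, -0.001, -2.974]
wrist_force: [0.3, 0.3, -3.0]
finger_gap: 0.195
gripper_force: 59.7
```

```bash
cat > held.py <<'E'
from h import *
import sys
s=r.read_state(); c=r.capture('wrist'); W=wristworld(c,s)
print('pos',np.round(s['eef_pos'],1),'rot',np.round(s['tool_rot'],4),'F',np.round(s['wrist_force'],1),'grip',s['gripper_force'],round(s['t'],2))
from scipy.spatial.transform import Rotation as Ro
L=Ro.from_euler('xyz',s['tool_rot']).inv().apply((W-s['eef_pos']).reshape(-1,3)).reshape(W.shape) # tool coords
for lo,hi in((-80,-58),(-50,-16),(16,50),(58,80)):
    m=(L[...,1]>lo)&(L[...,1]<hi)&(abs(L[...,0])<14)&(L[...,2]>74)&(L[...,2]<105)
    p=L[m]; 
    if len(p)>9: print((lo,hi),len(p),'x',np.round(np.percentile(p[:,0],[2,50,98]),1),'zmin',np.round(np.percentile(p[:,2],[2,50,98]),1),'y',np.round(np.percentile(p[:,1],[1,99]),1))
cv2.imwrite('pics/'+sys.argv[1],c['img'][...,::-1]); np.savez(sys.argv[1][:-4]+'.npz',L=L,W=W)
E
python3 held.py w2.png
```

```text
pos [604.4 111.  200.2] rot [-3.1414e+00 -1.4000e-03 -2.9739e+00] F [ 0.3  0.3 -3. ] grip 59.68964159488678 5.98
(-80, -58) 696 x [-8.4 -2.7  0.3] zmin [79.2 80.9 85.3] y [-78.5 -58.2]
(-50, -16) 1207 x [-8.3 -2.1  0.2] zmin [79.2 81.3 87.5] y [-49.6 -17.2]
(16, 50) 1125 x [-8.5 -2.   0.3] zmin [79.3 81.4 87. ] y [19.2 49.7]
(58, 80) 762 x [-8.6 -2.4  0.3] zmin [79.1 81.1 87. ] y [58.9 79.8]
```

View pics/w2.png

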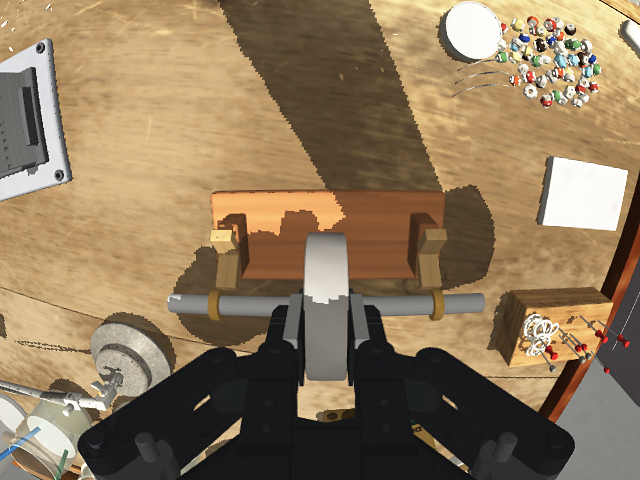

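The wheel hangs level in the gripper, with its axle across (170–485, 303), about 3.8 mm off the finger line along tool -x and 84 mm ahead of the TCP. It goes to the stand next.

>>> drive_tool:
  series:
    - [[0,0,-9,-0.06],[0,0,-9,-0.067],[0,0,-7,0],[5,-11,0,0],[10,-22,0,0],[10,-22,0,0],[10,-22,0,0],[10,-22,0,0],[10,-22,0,0],[10,-22,0,0],[10,-22,0,0],[10,-22,0,0],[10,-22,0,0],[10,-22,0,0],[10,-22,0,0],[10,-22,0,0],[10,-22,0,0],[9,-20,0,0],[5.5,-10,0,0],[0,0,0,0]]

```text
t: 7.7
eef_pos: [555.6, -247.6, 225.3]
tool_rot: [3.141, -0.001, -2.851]
wrist_force: [-0.7, -0.3, -2.9]
finger_gap: 0.194
gripper_force: 59.7
```

```bash
cat > st.py <<'E'
import sys
W=np.load(sys.argv[1])['W'] if False else None
E
cat > st.py <<'E'
import subprocess,sys; subprocess.run(['python3','held.py',sys.argv[1]])
from h import *
D=np.load(sys.argv[1][:-4]+'.npz'); W=D['W']; L=D['L']
yaw=np.radians(16.9); o=np.array([564.9,-222.2]); R=np.array([[np.cos(yaw),np.sin(yaw)],[-np.sin(yaw),np.cos(yaw)]])
q=(W[...,:2]-o)@R.T
m=(abs(W[...,2]-10)<2.5)&(abs(q[...,0])<85)&(abs(q[...,1])<115)
print('base',m.sum(),cv2.minAreaRect(W[m][:,:2].astype(np.float32)))
for sg in(1,-1):
    m=(abs(W[...,2]-82.5)<3)&(abs(q[...,1]*sg-67)<9)&(abs(q[...,0])<55)
    p=q[m]; x=p[:,0]; h,e=np.histogram(x,np.arange(-56,57,2)); print(sg,len(x),'y',np.round(np.percentile(p[:,1],[1,99]),1) if len(x) else '',[(int(a),int(n)) for a,n in zip(e,h) if -16<=a<=16])
    if len(x): print('ends',np.percentile(x,[.5,99.5]))
E
python3 st.py w3.png; python3 -c "
from h import *
to([559.7,-222.6,225],-2.847)"
```

```text
pos [ 555.6 -247.6  225.3] rot [ 3.1411e+00 -1.2000e-03 -2.8513e+00] F [-0.7 -0.3 -2.9] grip 59.72111463546753 7.7
(-80, -58) 694 x [-8.6 -2.8  0.1] zmin [79.3 80.9 85.4] y [-78.3 -58.3]
(-50, -16) 1191 x [-8.5 -2.3  0.1] zmin [79.3 81.3 87.2] y [-49.7 -17.1]
(16, 50) 1125 x [-8.5 -2.1  0.1] zmin [79.2 81.3 87.3] y [19.3 49.8]
(58, 80) 756 x [-8.7 -2.5  0.2] zmin [79.3 81.1 87.1] y [59.  79.7]
base 7457 ((557.5107421875, -222.3243408203125), (119.82881927490234, 190.8031005859375), 16.804349899291992)
1 1215 y [63.6 74.2] [(-16, 46), (-14, 46), (-12, 45), (-10, 48), (-8, 6), (-6, 0), (-4, 0), (-2, 0), (0, 0), (2, 0), (4, 65), (6, 44), (8, 34), (10, 43), (12, 27), (14, 4), (16, 0)]
ends [-41.32967586  38.14366703]
-1 1238 y [-69.6 -59.6] [(-16, 45), (-14, 42), (-12, 53), (-10, 43), (-8, 7), (-6, 0), (-4, 0), (-2, 0), (0, 0), (2, 3), (4, 81), (6, 43), (8, 33), (10, 42), (12, 19), (14, 0), (16, 0)]
ends [-41.6849292   38.38366083]
pos [ 555.9 -246.3  225.4] rot [ 3.1409e+00 -8.0000e-04 -2.8502e+00] t 7.75 F [ 0.  -0.2 -3.4]
tool shift [-10.4  21.6   0.4] turn -0.0032
```

View pics/w3.png

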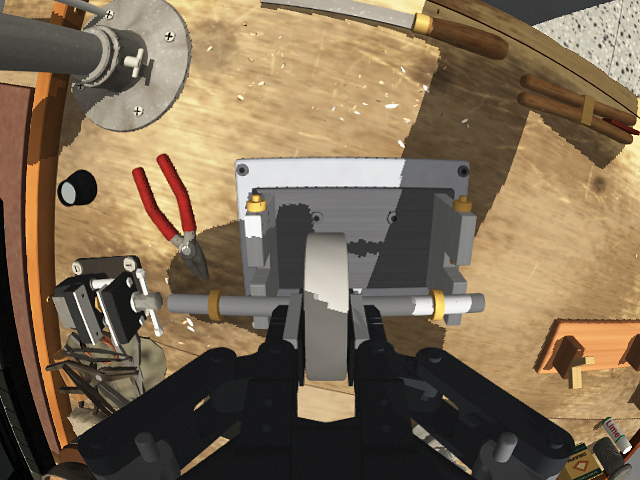

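The wrist view shows the wheel held level just behind the stand's slots. The slots are near (262,275) and (452,280), partly hidden by the axle, so the slide is 22 mm too far and needs correcting.

>>> drive_tool:
  series:
    - [[-2,5,0,-0.003],[-3,6,0,0],[-3,6,0,0],[-2,5.4,0,0],[0,0,6,0],[0,0,8,0],[0,0,8,0],[0,0,8,0],[0,0,8,0],[0,0,6,0],[0,0,0,0],[0,0,0,0],[0,0,0,0],[0,0,0,0]]

```text
t: 8.92
eef_pos: [560.0, -221.1, 182.5]
tool_rot: [-3.141, 0.001, -2.844]
wrist_force: [-0.2, -0.9, -2.4]
finger_gap: 0.196
gripper_force: 59.8
```

```bash
python3 st.py w4.png; python3 -c "
from h import *
for i in range(3): to([559.0,-221.9,181],-2.847); r.capture('wrist')"
```

```text
pos [ 560.  -221.1  182.5] rot [-3.1410e+00  1.0000e-03 -2.8438e+00] F [-0.2 -0.9 -2.4] grip 59.79063034057617 8.92
(-80, -58) 1142 x [-8.7 -1.1 13.3] zmin [ 79.4  82.9 103.8] y [-78.1 -58.3]
(-50, -16) 1196 x [-8.3 -2.2  0.1] zmin [79.2 81.2 87.5] y [-49.6 -17.1]
(16, 50) 1125 x [-8.5 -2.   0.1] zmin [79.3 81.3 87.4] y [19.3 49.8]
(58, 80) 1186 x [-8.8 -0.8 13.4] zmin [ 79.2  82.9 104. ] y [59.2 79.6]
base 8733 ((562.2362060546875, -220.82110595703125), (129.9263916015625, 189.64910888671875), 16.68320083618164)
1 1833 y [63.8 74.1] [(-16, 68), (-14, 69), (-12, 70), (-10, 63), (-8, 13), (-6, 0), (-4, 0), (-2, 0), (0, 0), (2, 0), (4, 0), (6, 0), (8, 0), (10, 0), (12, 0), (14, 21), (16, 32)]
ends [-41.35893522  38.16176373]
-1 1905 y [-69.9 -59.4] [(-16, 70), (-14, 68), (-12, 70), (-10, 61), (-8, 10), (-6, 0), (-4, 0), (-2, 0), (0, 0), (2, 2), (4, 25), (6, 0), (8, 0), (10, 0), (12, 0), (14, 19), (16, 48)]
ends [-41.62774208  38.42322088]
pos [ 560.  -221.   182.5] rot [-3.1410e+00  1.1000e-03 -2.8438e+00] t 8.97 F [-0.1 -0.4 -2.3]
tool shift [ 1.2 -0.6  1.5] turn 0.0032
pos [ 560.  -221.   182.5] rot [-3.1411e+00  1.1000e-03 -2.8439e+00] t 9.02 F [ 0.2  0.3 -2.7]
tool shift [ 1.2 -0.6  1.5] turn 0.0031
pos [ 559.9 -220.9  182.4] rot [-3.1412e+00  9.0000e-04 -2.8438e+00] t 9.07 F [ 0.5  0.4 -2.5]
tool shift [ 1.2 -0.7  1.4] turn 0.0032
```

>>> drive_tool:
  series:
    - [[1.2,-0.7,0,0.003],[0,0,3,0],[0,0,3,0],[0,0,2,0],[0,0,0,0],[0,0,0,0],[0,0,0.6,0],[0,0,0.6,0],[0,0,0.6,0],[0,0,0.6,0],[0,0,0.6,0],[0,0,0.6,0],[0,0,0.4,0],[0,0,0,0],[0,0,0,0]]

```text
t: 10.37
eef_pos: [558.8, -221.9, 169.9]
tool_rot: [3.142, -0.0, -2.847]
wrist_force: [0.0, -0.1, -2.8]
finger_gap: 0.197
gripper_force: 59.8
```

>>> drive_tool:
  series:
    - [[0,0,0.5,0],[0,0,0.5,0],[0,0,0.5,0],[0,0,0.5,0],[0,0,0.5,0],[0,0,0.5,0],[0,0,0.5,0],[0,0,0.5,0],[0,0,0,0],[0,0,0,0]]

```text
t: 11.2
eef_pos: [558.8, -221.9, 165.9]
tool_rot: [3.142, -0.0, -2.847]
wrist_force: [-1.1, 0.0, -3.6]
finger_gap: 0.199
gripper_force: 59.7
```

The axle is inside the slots and moving freely. I'll go on to the keepers.

>>> drive_tool:
  series:
    - [[0,0,0.5,0],[0,0,0.5,0],[0,0,0.5,0],[0,0,0.5,0],[0,0,0.5,0],[0,0,0.5,0],[0,0,0.5,0],[0,0,0.5,0],[0,0,0.5,0],[0,0,0.5,0],[0,0,0,0],[0,0,0,0]]

```text
t: 12.2
eef_pos: [559.1, -221.9, 161.2]
tool_rot: [-3.141, 0.001, -2.847]
wrist_force: [1.3, -0.1, -1.7]
finger_gap: 0.193
gripper_force: 60.0
```

>>> drive_tool:
  series:
    - [[0,0,0.4,0],[0,0,0.4,0],[0,0,0.4,0],[0,0,0.4,0],[0,0,0.4,0],[0,0,0,0],[0,0,0,0]]

```text
t: 12.78
eef_pos: [559.2, -222.0, 160.5]
tool_rot: [-3.14, 0.002, -2.846]
wrist_force: [-1.0, 1.4, 6.6]
finger_gap: 0.198
gripper_force: 61.0
```

>>> drive_tool:
  series:
    - [[0,0,0.3,0],[0,0,0.3,0],[0,0,0.3,0],[0,0,0,0]]

```text
t: 13.12
eef_pos: [559.3, -222.0, 160.3]
tool_rot: [-3.14, 0.002, -2.846]
wrist_force: [-2.3, 1.8, 9.8]
finger_gap: 0.197
gripper_force: 61.6
```

>>> drive_tool:
  series:
    - [[0,0,0.3,0],[0,0,0.3,0],[0,0,0,0]]

```text
t: 13.37
eef_pos: [559.3, -222.0, 160.2]
tool_rot: [-3.14, 0.002, -2.846]
wrist_force: [-2.9, 2.5, 12.6]
finger_gap: 0.193
gripper_force: 61.8
```

>>> drive_tool:
  series:
    - [[0,0,0.3,0],[0,0,0.3,0],[0,0,0,0]]

```text
t: 13.62
eef_pos: [559.3, -222.1, 160.0]
tool_rot: [-3.14, 0.002, -2.846]
wrist_force: [-3.8, 2.1, 13.6]
finger_gap: 0.202
gripper_force: 62.1
```

>>> drive_tool:
  series:
    - [[0,0,0.3,0],[0,0,0.2,0],[0,0,0,0]]

```text
t: 13.87
eef_pos: [559.4, -222.2, 159.6]
tool_rot: [-3.139, 0.002, -2.846]
wrist_force: [-3.2, 2.6, 12.8]
finger_gap: 0.2
gripper_force: 61.9
```

>>> drive_tool:
  series:
    - [[0,0,0.3,0],[0,0,0.2,0],[0,0,0,0]]

```text
t: 14.12
eef_pos: [559.4, -222.3, 158.9]
tool_rot: [-3.139, 0.002, -2.846]
wrist_force: [-2.8, 1.8, 12.2]
finger_gap: 0.195
gripper_force: 61.9
```

>>> drive_tool:
  series:
    - [[0,0,0.3,0],[0,0,0.2,0],[0,0,0,0]]

```text
t: 14.37
eef_pos: [559.4, -222.4, 158.3]
tool_rot: [-3.139, 0.002, -2.846]
wrist_force: [-3.2, 1.4, 11.4]
finger_gap: 0.195
gripper_force: 61.8
```

>>> drive_tool:
  series:
    - [[0,0,0.3,0],[0,0,0.3,0],[0,0,0.3,0],[0,0,0.3,0],[0,0,0,0]]

```text
t: 14.78
eef_pos: [559.5, -222.5, 156.5]
tool_rot: [-3.139, 0.002, -2.846]
wrist_force: [-2.4, -0.0, 8.8]
finger_gap: 0.195
gripper_force: 61.3
```

>>> drive_tool:
  series:
    - [[0,0,0.3,0],[0,0,0.3,0],[0,0,0.3,0],[0,0,0.3,0],[0,0,0,0]]

```text
t: 15.2
eef_pos: [559.5, -222.5, 154.5]
tool_rot: [-3.139, 0.002, -2.846]
wrist_force: [0.0, -1.6, 4.0]
finger_gap: 0.198
gripper_force: 60.8
```

>>> drive_tool:
  series:
    - [[0,0,0.5,0],[0,0,0.5,0],[0,0,0.5,0],[0,0,0.5,0],[0,0,0.5,0],[0,0,0.5,0],[0,0,0.5,0],[0,0,0.5,0],[0,0,0,0],[0,0,0,0]]

```text
t: 16.03
eef_pos: [558.5, -221.4, 148.5]
tool_rot: [3.141, -0.001, -2.847]
wrist_force: [3.0, 2.5, -3.7]
finger_gap: 0.196
gripper_force: 59.6
```

>>> drive_tool:
  series:
    - [[0,0,0.4,0],[0,0,0.4,0],[0,0,0.4,0],[0,0,0.4,0],[0,0,0,0],[0,0,0,0]]

```text
t: 16.53
eef_pos: [558.8, -222.1, 148.3]
tool_rot: [-3.141, 0.0, -2.846]
wrist_force: [-1.5, 3.3, 5.9]
finger_gap: 0.197
gripper_force: 60.8
```

```bash
python3 held.py w5.png; python3 - <<'E'
from h import *
W=np.load('w5.npz')['W']
yaw=np.radians(16.8); o=np.array([562.2,-220.8]); R=np.array([[np.cos(yaw),np.sin(yaw)],[-np.sin(yaw),np.cos(yaw)]])
q=(W[...,:2]-o)@R.T; z=W[...,2]
for lo,hi in((-80,-73.5),(-71,-63),(-50,-16),(16,50),(63,71),(73.5,80)):
    b=(q[...,1]>lo)&(q[...,1]<hi)
    m=b&(abs(q[...,0])<10)&(z>55)&(z<78); m2=b&(abs(q[...,0])<42)&(z>78)
    print((lo,hi),m.sum(),'axle top',np.round(np.percentile(z[m],[50,90,98]),1) if m.sum()>5 else '','x',np.round(np.percentile(q[m][:,0],[2,98]),1) if m.sum()>5 else '','cheek',np.round(np.median(z[m2]),1) if m2.sum()>20 else '')
m=(abs(q[...,0])<70)&(abs(q[...,1])<100)&(abs(z-10)<4); print('base z',np.median(z[m]))
E
```

```text
pos [ 558.8 -222.1  148.3] rot [-3.1410e+00  3.0000e-04 -2.8464e+00] F [-1.5  3.3  5.9] grip 60.8452033996582 16.53
(-80, -58) 1155 x [-12.8  -0.6  13.5] zmin [ 74.5  82.4 103.8] y [-70.9 -58.3]
(-50, -16) 1156 x [-8.3 -2.3  0. ] zmin [79.2 81.1 86. ] y [-49.8 -17. ]
(16, 50) 1129 x [-8.5 -2.1  0.1] zmin [79.1 81.3 87.4] y [19.3 49.7]
(58, 80) 1110 x [-12.9  -0.6  13.5] zmin [ 74.5  82.2 103.8] y [59.2 72. ]
(-80, -73.5) 0 axle top  x  cheek 
(-71, -63) 321 axle top [69.3 75.9 77.6] x [-2.8  7.7] cheek 84.6
(-50, -16) 1143 axle top [67.2 68.6 69.2] x [-3.6  4.7] cheek 149.3
(16, 50) 1137 axle top [66.9 68.5 69.1] x [-3.8  4.8] cheek 148.7
(63, 71) 323 axle top [69.3 76.2 77.8] x [-3.   7.7] cheek 84.6
(73.5, 80) 0 axle top  x  cheek 
base z 11.571186890071061
```

View pics/w5.png

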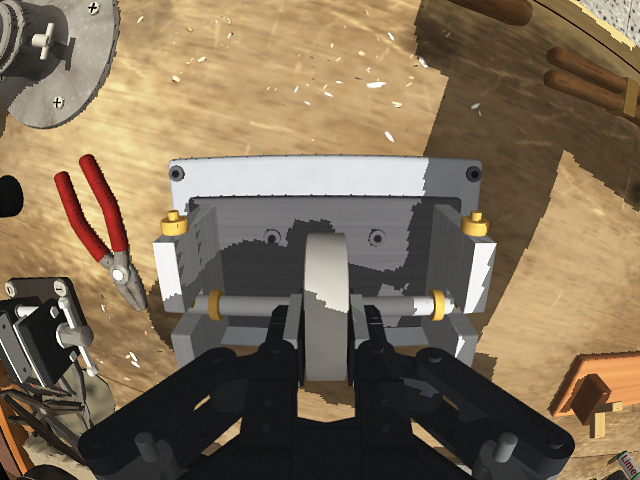

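The wrist view shows the axle down in both slots, level, with its collars at (213,303) and (438,303) inside the cheeks. Base and cheeks read 1.6 mm high, so the centre line is at about 62.5 mm, which is seated. I'll ease the load and release.

>>> drive_tool:
  series:
    - [[0,0,-0.6,0],[0,0,-0.4,0],[0,0,0,0]]

```text
t: 16.83
eef_pos: [558.8, -222.1, 148.4]
tool_rot: [-3.141, 0.0, -2.847]
wrist_force: [0.0, 2.6, 2.0]
finger_gap: 0.195
gripper_force: 60.2
```

>>> drive_tool:
  series:
    - [[0,0,0,0],[0,0,0,0],[0,0,0,0],[0,0,0,0],[0,0,0,0],[0,0,0,0],[0,0,0,0],[0,0,0,0]]
  gripper: 0

```text
t: 17.5
eef_pos: [558.8, -221.9, 148.3]
tool_rot: [3.142, -0.0, -2.847]
wrist_force: [0.7, -0.3, 0.1]
finger_gap: 0.497
gripper_force: 0.0
```

>>> drive_tool:
  series:
    - [[0,0,-2,0],[0,0,-4,0],[0,0,-8,0],[0,0,-10,0],[0,0,-10,0],[0,0,-10,0],[0,0,-10,0],[0,0,-10,0],[0,0,-6,0],[0,0,0,0],[0,0,0,0],[0,0,0,0]]

```text
t: 18.5
eef_pos: [558.4, -221.8, 217.8]
tool_rot: [3.141, -0.001, -2.847]
wrist_force: [0.8, -0.2, -0.5]
finger_gap: 0.497
gripper_force: 0.0
```

```bash
python3 held.py w6.png >/dev/null; python3 - <<'E'
from h import *
W=np.load('w6.npz')['W']
yaw=np.radians(16.8); o=np.array([562.2,-220.8]); R=np.array([[np.cos(yaw),np.sin(yaw)],[-np.sin(yaw),np.cos(yaw)]])
q=(W[...,:2]-o)@R.T; z=W[...,2]
for lo,hi in((-50,-16),(16,50)):
    m=(q[...,1]>lo)&(q[...,1]<hi)&(abs(q[...,0])<7)&(z>55)&(z<78); print(m.sum(),'axle top',np.round(np.percentile(z[m],[50,98]),1),'x',np.round(np.percentile(q[m][:,0],[2,98]),1))
m=(abs(q[...,0])<70)&(abs(q[...,1])<100)&(abs(z-10)<4); print('base z',np.median(z[m]))
m=(abs(q[...,0])<30)&(abs(q[...,1])<30)&(z>83)&(z<102); print('stone y',np.round(np.percentile(q[m][:,1],[2,98]),1))
print(r.read_state()['wrist_force'])
E
```

```text
741 axle top [67.5 69.4] x [-3.5  5. ]
743 axle top [67.5 69.3] x [-3.5  5.1]
base z 11.559919586491361
stone y [-7.9  9.5]
[ 0.14695857  0.05167804 -0.11629375]
```

View pics/w6.png

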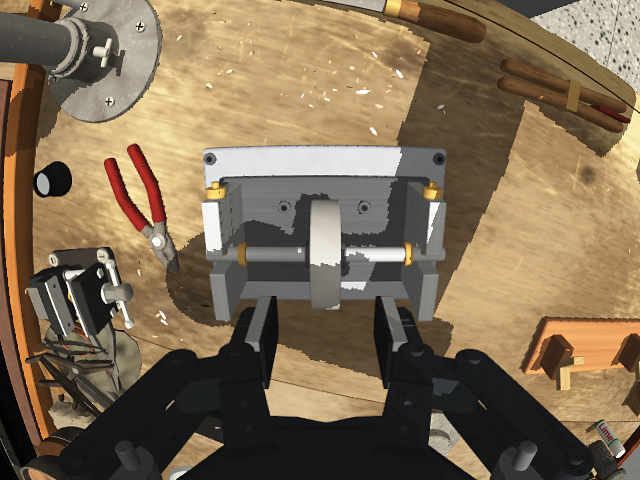

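The wrist view shows the wheel seated level and centred in the stand, axle across (215–440, 254), with the gripper clear of it. I'm handing in.

```bash
python3 -c "
from rig import r
print(r.job_done())"
```

```text
the job is handed in; nothing more can be done
None
```

The grinding wheel is seated in the truing stand past both keepers, level and centred by the last wrist view, and released; the job was handed in at about 18.6 s with no verdict returned, and the peak press was about 16 N.

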